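# Make up two dish kits on the ingredient boards

### The arm

A 6-joint arm with a two-finger parallel gripper is mounted at the origin on a cart in front of the work surface, level with it; the furniture and walls round the work are solid. World frame = base frame: x ahead of the robot, y to its left, z up, the work surface at z = 0. Lengths are in m, angles in degrees, forces in N, time in s.
With the tool pointing down it reaches from about 0.25 to 0.85 m from the base axis. Payload 12.5 kg.
Tool frame: the origin (TCP) lies on the centre line of the jaws, within the pads' length; the fingertips stand 11 mm ahead of it and the grasp point (between the pads) lies 8 mm behind it (env.tcp_to_tips is the z of the fingertips in the tool frame, in m); z points along the fingers, y is the line along which they close (so a half turn about z gives the same grasp; the last joint's range is limited). The gripper opens to 93 mm and grips with 3 to 60 N. Pads are 15 mm wide; open, the fingers measure 128 mm over their backs; the gripper's body (75 mm by 188 mm) begins 65 mm behind the grasp point.
Start: joints at [63.106, 20.094, 94.641, -0, 65.266, -4.847], TCP at [0.206, 0.51, 0.23] pointing down, gripper open.
Joint ranges: [-157.81, 157.81], [-45, 120.19], [0.68, 151.7], [-89.99, 269.99], [4.06, 180], [-164.3, 164.3]. Speed limits (degrees/s): [127.2, 127.2, 159.86, 180, 180, 180].

### API

Orientations are given as a 3x3 rotation matrix whose columns are the frame's x, y, z axes.
In Python, from plant import env gives the robot as it stands.
- The arm moves only by the tool apply_moves, never from a script. Its argument "plan" is text: rows parted by semicolons, each of 6 numbers parted by spaces: the shift along the tool's x, y, z in units of 40 mm (1.0 is 40 mm), then the turn, a rotation vector about the tool's x, y, z in units of 5 degrees (1.0 is 5 degrees). In form: tx ty tz wx wy wz; .... A call has exactly 10 rows; each row shifts and turns the commanded pose from where the row before left it, along the tool's axes as they then stand; what a row does not reach is not made up. A row lasts 1/10 s, in which the tool goes at most 50 mm and 8.59 degrees, less where a joint would pass 70% of its speed; a pose out of reach is approached as far as the arm can. A call is refused whole if a number of a shift passes 1 or a number of a turn 1, either way. A call with a gripper value outside its range is refused whole. "jaw" is the finger opening in mm, from 0 to 93, set as the call begins (left out, the last holds). The fingers move at their own pace and stop on an object; "grip_force" is the grip in N (left out, the last holds). Time passes only in rows, so rows that do not move let the fingers close, or fill a call up. It gives the time, the measured TCP pose, the force, the opening and the grip force at its end, in the units of the state.
- env.get_state(): the state, without advancing time (a new reading comes with each control period).
- env.grab_frame(name): name is "scene" or "side" or "wrist"; returns (picture, depth): 480x640x3 uint8, red, green, blue; 480x640 float32, m along the optical axis (not along the pixel's ray), 0 where there is no reading.
- env.camera_info(name): a dict with "mtx" (3x3 intrinsics, pixels), "dist" ([k1, k2, p1, p2, k3] as OpenCV has them; the pictures are not rectified), "extrinsics" (4x4, takes a point from camera to world coordinates); the wrist camera has in their place "T_tool_cam" (4x4, takes a point from camera to tool coordinates, whose origin is the TCP and whose axes are the flange's). Camera axes: x right, y down, z forward; pixel columns grow to the right and rows downward; lengths in m; the calibration is good to about 2 mm. A picture is of the moment at which its call begins: read the wrist's pose just before it. camera_info takes no time and is no camera call.
- env.sign_off(): hands the job in; it is judged then, once.
The state is a dict: "time": time; "joint_pos": joint angles; "joint_velocities": joint speeds; "joint_torque": joint torques, N m; "tcp_pos": TCP position; "ee_rot": TCP orientation; "wrist_force": force on the tool from outside, world axes, zero at the start; "ft_torque": the same for the moment, N m; "finger_gap": finger opening in m; "grasp_force": force on a finger pad.
Only numpy, scipy, OpenCV 4.12 (cv2) and the standard library are available. Lean on these libraries where they do the work, as an engineer would, in place of code of your own. Each camera call takes 0.05 s, during which the arm holds its last target. There are 200 camera calls.

### The job

Make up the kits for tonight's two dishes on the wooden ingredient boards: on the board with three recesses, for the tomato sauce, go the tall food tin, the garlic bulb and the spice jar; on the board with two recesses, for the fish, go the pepper mill and the lemon. Seat each thing in the recess made for it, standing the way up it stands now and resting on the recess floor. Leave the low wide tin and the red onion undisturbed; they are not needed.

Things in the scene. Friction and masses are not known exactly. Their poses are not given: they have to be found in the camera images.
- sauce_board: pale wooden board, fixed, 251 x 107 mm, 21 mm high, three recesses 8 mm deep in a row, their cork floors 13 mm above the worktop. Origin at the centre of its underside, x along its length, z up. Recesses, all at y = 0: the tin's round, 73 mm wide, at x = -74 mm; the garlic's in the middle, round, 62 mm, at x = +5.5 mm; the jar's square, 62 mm, at x = +79.5 mm.
- fish_board: pale wooden board, fixed, 190 x 107 mm, 21 mm high, two recesses 8 mm deep in a row, their cork floors 13 mm above the worktop. Origin at the centre of its underside, x along its length, z up. Recesses, all at y = 0: the mill's round, 74 mm wide, at x = -43 mm; the lemon's rectangular, 68 mm along x by 58 mm, at x = +44 mm.
- tall_tin: food tin, upright cylinder 57 mm across, 72 mm high, taller than it is wide, printed paper label, about 0.18 kg. Origin at the centre of its underside, z up.
- garlic: whitish garlic bulb on the open worktop (not the one in the yellow pot), standing on its flat root end, 54 mm across at its widest (20 mm above its underside), narrowing to 38 mm at 35 mm and to a stub at 53 mm; about 0.03 kg. Origin at the centre of its underside, z up.
- spice_jar: clear square spice jar with rounded corners, 46 x 46 mm, sides along its x and y axes, with a round screw cap 45 mm across, 97 mm high in all, about 0.11 kg. Origin at the centre of its underside, z up.
- pepper_mill: black turned pepper mill, upright, 209 mm high: foot 58 mm across up to 88 mm, waist 40 mm from 88 to 124 mm, collar 47 mm up to 152 mm, round head 60 mm across from 153 to 196 mm, small knob on top; the head does not turn and can be gripped; about 0.24 kg. Origin at the centre of its underside, z up.
- lemon: lemon lying on its side, 72 mm long along its x axis, 55 mm across along y, 56 mm high, widest 27 mm above its underside; its underside is flat enough not to roll; about 0.1 kg. Origin at the centre of its underside, z up.
- low_tin: bystander: low wide food tin, 75 mm across, 58 mm high, wider than it is tall. Not needed, stays. Origin at the centre of its underside, z up.
- onion: bystander: red onion, 84 mm across, 82 mm high. Not needed, stays. Origin at the centre of its underside, z up.
Things that resemble listed ones, but are neither listed nor needed, are in the scene too. Leave any green or turquoise look-alike of the tall_tin alone.

How it is judged:
By the outcome, as a careful person would: the job done as asked, in the order asked, and still so for the second after the job is handed in, with the robot touching nothing.
It also fails if it takes over 134 s, if anything falls off the work surface, if the arm or the gripper's body presses on something with over 40 N, if the wrist force passes 120 N, or if a joint passes its speed limit or range.

## Working session

There is one attempt and no reset: what is moved stays moved. The work goes in short steps, Python scripts to look and compute and a tool call to move; the robot and the scene stay as the last step left them, time stands still between calls to the robot, and variables do not carry over. Pictures are saved under pics/ and viewed, at most 14 in all, crops included, and the job is handed in when it is done.

Besides the shell and the picture viewer there is one more tool, called after "Emit:" in YAML: its name, and indented under it one key for each argument. apply_moves: Moves the arm, as the interface text tells. Its arguments: {"type":"object","properties":{"plan":{"type":"string"},"jaw":{"type":"number"},"grip_force":{"type":"number"}},"required":["plan"]}

```bash
mkdir -p pics; ls; python3 - <<'E'
from plant import env
import cv2,numpy as np
np.set_printoptions(precision=4,suppress=True)
for n in("scene","side"):
    p,d=env.grab_frame(n); cv2.imwrite(f"pics/{n}0.png",p[:,:,::-1]); np.save(f"pics/{n}0.npy",d)
    c=env.camera_info(n); print(n,c)
print(env.camera_info("wrist")); print(env.get_state())
E
```

```text
pics
scene {'mtx': array([[453.2573,   0.    , 314.3419],
       [  0.    , 453.2573, 244.5407],
       [  0.    ,   0.    ,   1.    ]]), 'dist': array([-0.015,  0.   ,  0.   ,  0.   ,  0.   ]), 'extrinsics': array([[ 0.5599, -0.5134,  0.6504, -0.2804],
       [-0.8285, -0.3379,  0.4466, -0.5114],
       [-0.0095, -0.7888, -0.6145,  0.774 ],
       [ 0.    ,  0.    ,  0.    ,  1.    ]])}
side {'mtx': array([[597.1373,   0.    , 314.9925],
       [  0.    , 597.1373, 236.7317],
       [  0.    ,   0.    ,   1.    ]]), 'dist': array([-0.1873,  0.    ,  0.    ,  0.    ,  0.    ]), 'extrinsics': array([[-0.8194, -0.3651,  0.442 , -0.098 ],
       [-0.5732,  0.5105, -0.6409,  0.9018],
       [ 0.0083, -0.7785, -0.6276,  0.9167],
       [ 0.    ,  0.    ,  0.    ,  1.    ]])}
{'mtx': array([[366.1142,   0.    , 318.559 ],
       [  0.    , 366.1142, 234.7656],
       [  0.    ,   0.    ,   1.    ]]), 'dist': array([-0.0373,  0.    ,  0.    ,  0.    ,  0.    ]), 'T_tool_cam': array([[-0.0008, -0.9535, -0.3015,  0.0846],
       [ 1.    , -0.0007, -0.0007,  0.0018],
       [ 0.0004, -0.3015,  0.9535, -0.1559],
       [ 0.    ,  0.    ,  0.    ,  1.    ]])}
{'time': 0.1, 'joint_pos': array([63.1041, 20.1189, 94.6704,  0.001 , 65.2665, -4.8494]), 'joint_velocities': array([ 0.0063, -0.0813, -0.1706, -0.0507,  0.0036, -0.0519]), 'joint_torque': array([  0.0003, -49.8027, -28.5706,   0.07  ,   0.0238,  -0.0001]), 'tcp_pos': array([0.2063, 0.5095, 0.2292]), 'ee_rot': array([[-0.9269,  0.3754, -0.0005],
       [ 0.3754,  0.9269, -0.0009],
       [ 0.0001, -0.001 , -1.    ]]), 'wrist_force': array([-0.4661,  0.7314, -0.9741]), 'ft_torque': array([-0.0435, -0.008 , -0.0072]), 'grasp_force': 0.0, 'finger_gap': 0.09259592289497057}
```

View pics/scene0.png

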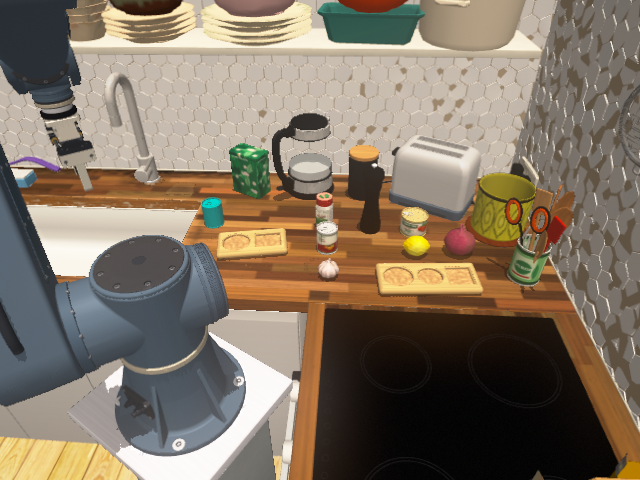

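View pics/side0.png

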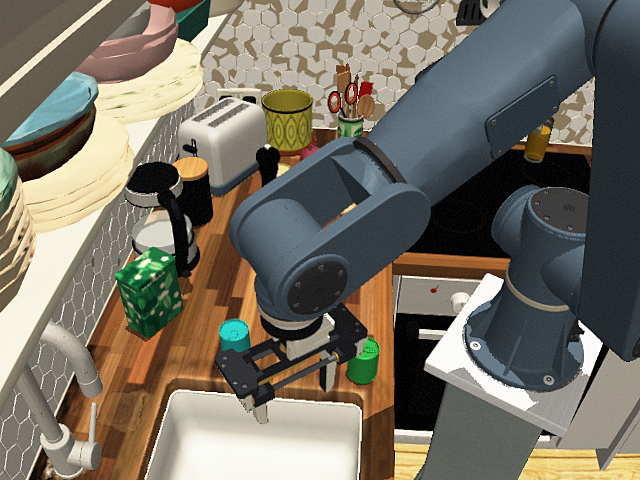

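The scene view shows these candidates:
- **Tall tin:** white-label tin (326,237). Look-alikes: turquoise tin (212,212), low tin (414,221), green tin (side view 363,360), utensil can (528,262).
- **Spice jar:** red-capped jar (324,207). Look-alike: orange-lid canister (363,172).
- **Mill:** (372,200). **Garlic:** (328,270). **Lemon:** (416,245). **Onion:** (459,240).
- **Boards:** fish board (252,243) and sauce board (428,279).

I'll check these choices in one close crop.

```bash
cat > h.py <<'E'
import cv2,numpy as np
from plant import env
np.set_printoptions(precision=4,suppress=True)
def info(n,st=None):
    c=env.camera_info(n)
    if n=="wrist":
        T=np.eye(4);T[:3,:3]=st["ee_rot"];T[:3,3]=st["tcp_pos"];T=T@c["T_tool_cam"]
    else: T=c["extrinsics"]
    return c["mtx"],c["dist"],T
def rays(px,cal):
    K,D,T=cal
    u=cv2.undistortPoints(np.float64(px).reshape(-1,1,2),K,D)[:,0]
    return (np.c_[u,np.ones(len(u))])@T[:3,:3].T
def plane(px,z,cal):
    r=rays(px,cal);o=cal[2][:3,3]
    return o+r*((z-o[2])/r[:,2])[:,None]
def cloud(d,cal):
    v,u=np.indices(d.shape); 
    return (cal[2][:3,3]+rays(np.c_[u.ravel(),v.ravel()],cal)*d.reshape(-1,1)).reshape(*d.shape,3)
E
python3 - <<'E'
from h import *
p=cv2.imread("pics/scene0.png");d=np.load("pics/scene0.npy")
cv2.imwrite("pics/crop0.png",cv2.resize(p[170:305,190:500],None,fx=2.55,fy=2.55,interpolation=cv2.INTER_CUBIC))
P=cloud(d,info("scene"))
from scipy import ndimage
print(np.median(P[285:300,250:300,2]))
m=(P[...,2]>.012)&(P[...,2]<.3)&(d>0); m[:165]=0;m[:,:195]=0;m[300:]=0
L,n=ndimage.label(m)
for i in range(1,n+1):
    q=L==i
    if q.sum()>60:
        v,u=np.nonzero(q);X=P[q];print(i,q.sum(),u.min(),u.max(),v.min(),v.max(),"min",np.percentile(X,3,0),"max",np.percentile(X,97,0))
E
```

```text
0.0005080607969523143
1 28999 195 639 165 299 min [ 0.5767 -0.6377  0.0185] max [0.9911 0.3316 0.2724]
3 513 201 223 197 225 min [0.434  0.3299 0.0148] max [0.4849 0.3815 0.0728]
5 1648 217 287 228 257 min [0.3542 0.1026 0.0125] max [0.5104 0.2683 0.0236]
6 291 318 338 258 277 min [ 0.4283 -0.0731  0.0157] max [ 0.4641 -0.0315  0.0478]
7 2905 376 482 263 293 min [ 0.4749 -0.3766  0.0124] max [ 0.6505 -0.1651  0.0235]
9 503 195 227 277 299 min [ 0.0272 -0.1033  0.272 ] max [ 0.0683 -0.0799  0.2992]
```

View pics/crop0.png

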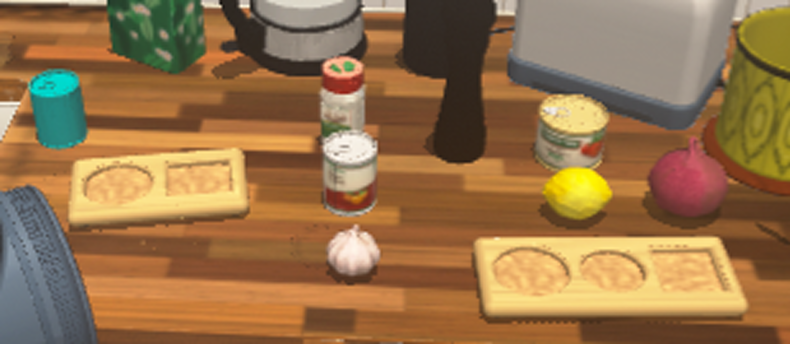

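The crop confirms the choices: white-label tall tin with red tomatoes (crop 350,172), red-capped jar (343,98), garlic (352,252), mill (465,80), lemon (577,193), turquoise look-alike (60,110). In the boards, the round tin recess and the round mill recess are both on the image left. Next I'll measure.

```bash
python3 - <<'E'
from h import *
from scipy.optimize import least_squares
p=cv2.imread("pics/scene0.png");d=np.load("pics/scene0.npy");cal=info("scene")
P=cloud(d,cal)
def rect(u0,u1,v0,v1,name):
    m=np.zeros(d.shape,bool);m[v0:v1,u0:u1]=1
    q=m&(abs(P[...,2]-.021)<.0035)
    q2=m&(P[...,2]>.009)
    X=P[q][:,:2]; r=cv2.minAreaRect(np.float32(X*1000)); 
    print(name,r,cv2.boxPoints(r).round(1).tolist(),X.mean(0))
rect(210,295,222,262,"fish");rect(370,490,258,298,"sauce")
def circ(u0,u1,v0,v1,z0,z1,R,name):
    m=np.zeros(d.shape,bool);m[v0:v1,u0:u1]=1
    X=P[m&(P[...,2]>z0)&(P[...,2]<z1)][:,:2]
    c0=np.median(X,0);f=least_squares(lambda c:np.hypot(*(X-c).T)-R,c0+np.array([.03,.0]),loss="soft_l1",f_scale=.002)
    print(name,len(X),f.x,np.median(abs(f.fun)))
circ(312,342,225,258,.01,.066,.0285,"tin")
circ(316,342,262,282,.014,.026,.0265,"garlic")
circ(314,335,193,203,.083,.092,.0225,"jarcap")
circ(360,386,205,235,.01,.085,.029,"mill foot")
circ(360,386,160,190,.16,.19,.03,"mill head")
circ(402,432,205,240,.005,.054,.0375,"lowtin")
circ(445,478,225,260,.03,.06,.041,"onion")
circ(200,224,200,228,.01,.06,.0285,"turq")
hsv=cv2.cvtColor(p,cv2.COLOR_BGR2HSV)
m=cv2.inRange(hsv,(22,150,120),(35,255,255))>0; m[:230]=0;m[260:]=0;m[:,:400]=0;m[:,435:]=0
v,u=np.nonzero(m);print("lemon px",u.min(),u.max(),v.min(),v.max(),plane([[u.mean(),v.mean()]],.03,cal),np.percentile(P[m],[5,95],axis=0))
E
```

```text
fish ((446.3189392089844, 215.8343963623047), (158.18539428710938, 215.34974670410156), 39.480224609375) [[316.79998779296875, 248.6999969482422], [453.70001220703125, 82.4000015258789], [575.7999877929688, 183.0], [438.8999938964844, 349.20001220703125]] [0.4342 0.1883]
sauce ((566.44140625, -269.5353088378906), (105.11866760253906, 247.9711456298828), 33.194705963134766) [[454.6000061035156, -194.60000610351562], [590.2999877929688, -402.1000061035156], [678.2999877929688, -344.5], [542.5, -137.0]] [ 0.5625 -0.2705]
tin 348 [0.5438 0.0133] 0.0008918753632224507
garlic 71 [ 0.4549 -0.0481] 0.0011410793828137006
jarcap 29 [0.6366 0.0826] 0.0008274163320021732
mill foot 443 [ 0.695  -0.0379] 0.0028684226066509437
mill head 199 [ 0.6943 -0.0375] 0.00154070540509689
lowtin 532 [ 0.7506 -0.1477] 0.002267221041220919
onion 459 [ 0.7385 -0.2879] 0.004561050152445234
turq 286 [0.4633 0.359 ] 0.001085247545041735
lemon px 403 429 236 255 [[ 0.6532 -0.198   0.03  ]] [[ 0.6279 -0.2251  0.0188]
 [ 0.6613 -0.1756  0.0551]]
```

Emit:
apply_moves:
  plan: "0 0 -0.45 0 0 0.7;0 0 -0.45 0 0 0.7;0 0 -0.45 0 0 0.7;0 0 -0.45 0 0 0.7;0 0 -0.45 0 0 0.7;0 0 -0.45 0 0 0.7;0 0 -0.45 0 0 0.7;0 0 -0.45 0 0 0.7;0 0 -0.45 0 0 0.7;0 0 -0.2 0 0 0.7"
  jaw: 93
  grip_force: 20

```text
time: 1.1
tcp_pos: [0.2065, 0.5099, 0.401]
ee_rot: [[-0.542, 0.84, 0.001], [0.84, 0.542, 0.001], [0.001, 0.001, -1.0]]
wrist_force: [-0.2, 0.5, -0.0]
finger_gap: 0.0932
grasp_force: 0.0
```

Emit:
apply_moves:
  plan: "-0.5 -0.1 0 0 0 0;-0.9 -0.1 0 0 0 0;-0.9 -0.1 0 0 0 0;-0.9 -0.1 0 0 0 0;-0.9 -0.1 0 0 0 0;-0.9 -0.1 0 0 0 0;-0.9 -0.1 0 0 0 0;-0.9 -0.1 0 0 0 0;-0.9 -0.1 0 0 0 0;-0.9 -0.1 0 0 0 0"

```text
time: 2.1
tcp_pos: [0.3602, 0.1979, 0.3995]
ee_rot: [[-0.544, 0.839, -0.0], [0.839, 0.544, -0.0], [0.0, -0.0, -1.0]]
wrist_force: [0.9, 0.1, -0.6]
finger_gap: 0.0932
grasp_force: 0.0
```

Emit:
apply_moves:
  plan: "-0.9 -0.1 0 0 0 0;-0.9 -0.1 0 0 0 0;-0.9 -0.1 0 0 0 0;-0.9 -0.1 0 0 0 0;-0.9 -0.1 0 0 0 0;-0.9 -0.1 0 0 0 0;-0.9 -0.1 0 0 0 0;-0.6 0 0 0 0 0;0 0 0 0 0 0;0 0 0 0 0 0"

```text
time: 3.1
tcp_pos: [0.4864, -0.0474, 0.3992]
ee_rot: [[-0.543, 0.84, -0.001], [0.84, 0.543, 0.0], [0.001, -0.001, -1.0]]
wrist_force: [0.4, 0.6, -0.5]
finger_gap: 0.093
grasp_force: 0.0
```

```bash
cat >> h.py <<'E'
def snap(n,tag):
    st=env.get_state();p,d=env.grab_frame(n)
    cv2.imwrite(f"pics/{tag}.png",p[:,:,::-1]);np.savez(f"pics/{tag}.npz",d=d,R=st["ee_rot"],t=st["tcp_pos"])
    return p[:,:,::-1].copy(),d,info(n,st),st
E
python3 - <<'E'
from h import *
p,d,c,st=snap("wrist","w1");print(st["tcp_pos"],st["joint_pos"],st["time"],st["ee_rot"])
E
```

```text
[ 0.4864 -0.0474  0.3992] [-11.0367   6.353   88.4543   0.0123  85.2565 -43.943 ] 3.1 [[-0.5433  0.8396 -0.0011]
 [ 0.8396  0.5433  0.0004]
 [ 0.0009 -0.0007 -1.    ]]
```

View pics/w1.png

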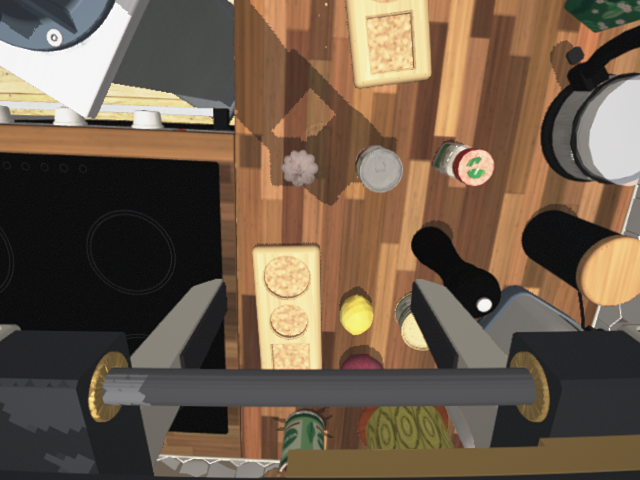

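The wrist view shows garlic (300,168), tin top (380,170), jar cap (473,168), mill knob (484,305), lemon (356,313), sauce recesses (287,277)/(289,320)/(290,357) and the fish board's lemon recess (390,42). I'll measure these from depth.

```bash
cat >> h.py <<'E'
def load(tag,n="wrist"):
    z=np.load(f"pics/{tag}.npz");c=info(n,dict(ee_rot=z["R"],tcp_pos=z["t"]))
    return cv2.imread(f"pics/{tag}.png"),cloud(z["d"],c)
def box(P,u0,u1,v0,v1,z0,z1):
    Q=P[v0:v1,u0:u1].reshape(-1,3);return Q[(Q[:,2]>z0)&(Q[:,2]<z1)]
def rect(X):
    r=cv2.minAreaRect(np.float32(X[:,:2]*1000));b=cv2.boxPoints(r);e=b[1]-b[0],b[2]-b[1]
    l=max(e,key=np.linalg.norm);return np.round(r[0],1),np.round(r[1],1),"long-axis angle",round(np.degrees(np.arctan2(l[1],l[0]))%180,1)
E
python3 - <<'E'
from h import *
p,P=load("w1")
print("table",np.median(P[200:230,260:330,2]))
print("sauce",rect(box(P,245,330,235,372,.0165,.026)))
print("fish(part)",rect(box(P,335,440,0,95,.0165,.026)))
print("garlic",rect(box(P,275,325,145,195,.012,.06)))
print("tin top",rect(box(P,350,410,140,200,.068,.076)))
print("jar cap",rect(box(P,430,500,135,195,.092,.101)),"body",rect(box(P,425,500,135,195,.02,.07)))
print("lemon",rect(box(P,335,378,290,340,.012,.06)),rect(box(P,335,378,290,340,.035,.06)))
print("mill head",rect(box(P,455,510,265,320,.165,.19)),"knob",rect(box(P,455,510,265,325,.199,.215)))
E
```

```text
table 0.0006839993978773884
sauce (array([ 562.5, -256.4]), array([106.3, 228. ]), 'long-axis angle', np.float32(123.7))
fish(part) (array([465. , 162.2]), array([105.9, 109.7]), 'long-axis angle', np.float32(130.2))
garlic (array([453.1, -45.6]), array([51.1, 51.6]), 'long-axis angle', np.float32(136.7))
tin top (array([544.1,  15. ]), array([56.5, 54. ]), 'long-axis angle', np.float32(33.1))
jar cap (array([635.4,  83.3]), array([44. , 44.8]), 'long-axis angle', np.float32(96.7)) body (array([621.3,  80.5]), array([20.9, 46.5]), 'long-axis angle', np.float32(105.1))
lemon (array([ 654.2, -194. ]), array([56.5, 57.7]), 'long-axis angle', np.float32(160.3)) (array([ 654.5, -194.2]), array([56.1, 56.4]), 'long-axis angle', np.float32(168.8))
mill head (array([691.6, -31.7]), array([46.9, 56.4]), 'long-axis angle', np.float32(166.0)) knob (array([692.4, -37.6]), array([13.6, 14. ]), 'long-axis angle', np.float32(170.5))
```

Emit:
apply_moves:
  plan: "0.13 0.51 0.2 0 0 0;0.13 0.51 0.6 0 0 0;0.13 0.51 0.8 0 0 0;0.13 0.51 0.9 0 0 0;0 0 0.9 0 0 0;0 0 0.9 0 0 0;0 0 0.9 0 0 0;0 0 0.9 0 0 0;0 0 0.9 0 0 0;0 0 0.6 0 0 0"

```text
time: 4.15
tcp_pos: [0.5425, 0.0156, 0.0938]
ee_rot: [[-0.545, 0.838, -0.002], [0.838, 0.545, 0.0], [0.001, -0.001, -1.0]]
wrist_force: [0.8, 0.1, 0.8]
finger_gap: 0.093
grasp_force: 0.0
```

Emit:
apply_moves:
  plan: "0 0 0.3 0 0 0;0 0 0.3 0 0 0;0 0 0.3 0 0 0;0 0 0.3 0 0 0;0 0 0.1 0 0 0;0 0 0 0 0 0;0 0 0 0 0 0;0 0 0 0 0 0;0 0 0 0 0 0;0 0 0 0 0 0"

```text
time: 5.15
tcp_pos: [0.5439, 0.0144, 0.0439]
ee_rot: [[-0.544, 0.839, 0.0], [0.839, 0.544, -0.0], [-0.0, 0.0, -1.0]]
wrist_force: [-0.4, -0.2, 0.1]
finger_gap: 0.0927
grasp_force: 0.0
```

Emit:
apply_moves:
  plan: "0 0 0 0 0 0;0 0 0 0 0 0;0 0 0 0 0 0;0 0 0 0 0 0;0 0 0 0 0 0;0 0 0 0 0 0;0 0 0 0 0 0;0 0 0 0 0 0;0 0 0 0 0 0;0 0 0 0 0 0"
  jaw: 48
  grip_force: 20

```text
time: 6.15
tcp_pos: [0.5437, 0.0144, 0.0436]
ee_rot: [[-0.544, 0.839, -0.0], [0.839, 0.544, 0.0], [0.0, -0.0, -1.0]]
wrist_force: [-0.3, -0.4, 0.2]
finger_gap: 0.0572
grasp_force: 20.0
```

```bash
cat >> h.py <<'E'
def holes(tag,u0,u1,v0,v1):
    p,P=load(tag);z=np.load(f"pics/{tag}.npz");c=info("wrist",dict(ee_rot=z["R"],tcp_pos=z["t"]))
    m=np.uint8((abs(P[...,2]-.0215)<.004)*255);k=np.zeros_like(m);k[v0:v1,u0:u1]=m[v0:v1,u0:u1]
    cs,h=cv2.findContours(k,cv2.RETR_CCOMP,cv2.CHAIN_APPROX_NONE)
    for i,cc in enumerate(cs):
        if cv2.contourArea(cc)<300: continue
        X=plane(cc[:,0],.021,c)*1000
        print("hole" if h[0][i][3]>=0 else "outer",cv2.minEnclosingCircle(np.float32(X[:,:2])),rect(X/1000),"centroid",X.mean(0)[:2].round(1))
E
python3 - <<'E'
from h import *
holes("w1",245,330,235,372)
holes("w1",335,440,0,95)
E
```

```text
outer ((565.4627075195312, -253.59078979492188), 122.73113250732422) (array([ 562.1, -255.1]), array([104.7, 226.6]), 'long-axis angle', np.float32(123.8)) centroid [ 563.  -256.9]
hole ((571.8291015625, -269.8978271484375), 32.49909973144531) (array([ 571.5, -269.6]), array([63.5, 62.6]), 'long-axis angle', np.float32(76.3)) centroid [ 571.9 -269.5]
hole ((527.7025146484375, -204.00390625), 37.8122673034668) (array([ 527.5, -203.5]), array([73.7, 74.2]), 'long-axis angle', np.float32(163.8)) centroid [ 527.5 -203.4]
outer ((463.31475830078125, 161.67684936523438), 72.38890075683594) (array([464.8, 161.5]), array([104.9, 108.7]), 'long-axis angle', np.float32(130.6)) centroid [464.2 159.4]
hole ((466.759521484375, 158.76058959960938), 45.127891540527344) (array([467.3, 158.4]), array([61.4, 70.9]), 'long-axis angle', np.float32(129.8)) centroid [466.9 159.1]
```

Emit:
apply_moves:
  plan: "0 0 -0.4 0 0 0;0 0 -0.8 0 0 0;0 0 -0.8 0 0 0;-0.25 -0.2 0 0 0 0;-0.6 -0.45 0 0 0 0;-0.7 -0.55 0 0 0 0;-0.7 -0.5 0 0 0 0;-0.7 -0.55 0 0 0 0;-0.7 -0.5 0 0 0 0;-0.5 -0.4 0 0 0 0"

```text
time: 7.15
tcp_pos: [0.5273, -0.1956, 0.1223]
ee_rot: [[-0.543, 0.84, -0.001], [0.84, 0.543, 0.0], [0.001, -0.001, -1.0]]
wrist_force: [-0.3, 0.0, -1.8]
finger_gap: 0.057
grasp_force: 20.0
```

Emit:
apply_moves:
  plan: "-0.2 -0.15 0 0 0 0;0 0 0.3 0 0 0;0 0 0.4 0 0 0;0 0 0.4 0 0 0;0 0 0.2 0 0 0;0 0 0 0 0 0;0 0 0 0 0 0;0 0 0 0 0 0;0 0 0 0 0 0;0 0 0 0 0 0"

```text
time: 8.15
tcp_pos: [0.5278, -0.2035, 0.0721]
ee_rot: [[-0.544, 0.839, 0.001], [0.839, 0.544, -0.0], [-0.001, 0.0, -1.0]]
wrist_force: [-0.3, -0.9, -1.8]
finger_gap: 0.0573
grasp_force: 20.0
```

Emit:
apply_moves:
  plan: "0 0 0.1 0 0 0;0 0 0.1 0 0 0;0 0 0.1 0 0 0;0 0 0.05 0 0 0;0 0 0.03 0 0 0;0 0 0 0 0 0;0 0 0 0 0 0;0 0 0 0 0 0;0 0 0 0 0 0;0 0 0 0 0 0"

```text
time: 9.15
tcp_pos: [0.5276, -0.2034, 0.0566]
ee_rot: [[-0.544, 0.839, -0.0], [0.839, 0.544, -0.0], [0.0, -0.0, -1.0]]
wrist_force: [-3.4, 1.2, 5.0]
finger_gap: 0.0569
grasp_force: 20.0
```

Emit:
apply_moves:
  plan: "0 0 0 0 0 0;0 0 0 0 0 0;0 0 0 0 0 0;0 0 0 0 0 0;0 0 0 0 0 0;0 0 -0.2 0 0 0;0 0 -0.5 0 0 0;0 0 -0.8 0 0 0;0 0 -0.9 0 0 0;0 0 -0.9 0 0 0"
  jaw: 90

```text
time: 10.15
tcp_pos: [0.5275, -0.2033, 0.1904]
ee_rot: [[-0.544, 0.839, 0.0], [0.839, 0.544, -0.0], [-0.0, 0.0, -1.0]]
wrist_force: [0.4, 0.1, 0.1]
finger_gap: 0.0899
grasp_force: 0.0
```

Emit:
apply_moves:
  plan: "0.3 0.05 0 0 0 0;0.6 0.1 0 0 0 0;0.8 0.1 0 0 0 0;0.8 0.1 0 0 0 0;0.8 0.1 0 0 0 0;0.6 0.1 0 0 0 0;0.4 0.05 0 0 0 0;0 0 0 0 0 0;0 0 0 0 0 0;0 0 0 0 0 0"

```text
time: 11.15
tcp_pos: [0.4547, -0.0467, 0.1884]
ee_rot: [[-0.544, 0.839, 0.0], [0.839, 0.544, -0.0], [-0.0, 0.0, -1.0]]
wrist_force: [-0.6, -0.7, 0.3]
finger_gap: 0.0901
grasp_force: 0.0
```

```bash
python3 - <<'E'
from h import *
p,d,c,st=snap("wrist","w2");print(st["tcp_pos"])
P=cloud(d,c);R=st["ee_rot"]
X=P.reshape(-1,3);X=X[(np.hypot(*(X[:,:2]-[.4535,-.046]).T)<.04)&(X[:,2]>.012)&(X[:,2]<.06)]
print("garlic",rect(X),rect(X[X[:,2]>.04]),len(X),(rect(X)[0]/1000-st["tcp_pos"][:2])@R[:2,:2]/.04)
E
```

```text
[ 0.4547 -0.0467  0.1884]
garlic (array([452.9, -45.7]), array([51.2, 51.1]), 'long-axis angle', np.float32(49.9)) (array([453.6, -46.5]), array([24.5, 27.4]), 'long-axis angle', np.float32(143.6)) 2435 [ 0.0462 -0.0231]
```

Centred (0.05 in x). I'll descend 0.1655 m, about 4.13 units, and grip.

Emit:
apply_moves:
  plan: "0.04 -0.02 0.3 0 0 0;0 0 0.5 0 0 0;0 0 0.6 0 0 0;0 0 0.6 0 0 0;0 0 0.6 0 0 0;0 0 0.6 0 0 0;0 0 0.5 0 0 0;0 0 0.3 0 0 0;0 0 0.1 0 0 0;0 0 0.03 0 0 0"

```text
time: 12.2
tcp_pos: [0.4529, -0.0454, 0.0232]
ee_rot: [[-0.544, 0.839, -0.0], [0.839, 0.544, -0.0], [0.0, -0.0, -1.0]]
wrist_force: [-0.2, -0.8, 0.6]
finger_gap: 0.0903
grasp_force: 0.0
```

Emit:
apply_moves:
  plan: "0 0 0 0 0 0;0 0 0 0 0 0;0 0 0 0 0 0;0 0 0 0 0 0;0 0 0 0 0 0;0 0 0 0 0 0;0 0 0 0 0 0;0 0 0 0 0 0;0 0 0 0 0 0;0 0 0 0 0 0"
  jaw: 42
  grip_force: 10

```text
time: 13.2
tcp_pos: [0.4528, -0.0451, 0.0233]
ee_rot: [[-0.544, 0.839, 0.0], [0.839, 0.544, -0.0], [-0.0, 0.0, -1.0]]
wrist_force: [-0.3, -0.7, 5.0]
finger_gap: 0.0517
grasp_force: 10.0
```

Emit:
apply_moves:
  plan: "0 0 -0.1 0 0 0;0 0 -0.2 0 0 0;0 0 -0.3 0 0 0;0 0 -0.3 0 0 0;0 0 0 0 0 0;0 0 0 0 0 0;0 0 0 0 0 0;0 0 0 0 0 0;0 0 0 0 0 0;0 0 0 0 0 0"

```text
time: 14.2
tcp_pos: [0.4526, -0.0451, 0.059]
ee_rot: [[-0.544, 0.839, -0.0], [0.839, 0.544, 0.0], [0.0, -0.0, -1.0]]
wrist_force: [-1.0, 0.0, -0.8]
finger_gap: 0.0513
grasp_force: 10.0
```

```bash
python3 - <<'E'
from h import *
p,d,c,st=snap("wrist","w3");print(st["tcp_pos"],st["grasp_force"],st["finger_gap"],st["wrist_force"])
P=cloud(d,c);X=P.reshape(-1,3);t=st["tcp_pos"]
X=X[(np.hypot(*(X[:,:2]-t[:2]).T)<.022)&(X[:,2]>.01)&(X[:,2]<.15)]
print("garlic top",np.percentile(X[:,2],[50,90,99.5]),X[X[:,2]>np.percentile(X[:,2],98)].mean(0))
cv2.imwrite("pics/w3c.png",p[200:480,120:520])
E
```

```text
[ 0.4526 -0.0451  0.059 ] 9.999992325863332 0.051311973165616476 [-1.0058  0.0478 -0.8115]
garlic top [0.0732 0.0804 0.0889] [ 0.4583 -0.0461  0.0882]
```

View pics/w3c.png

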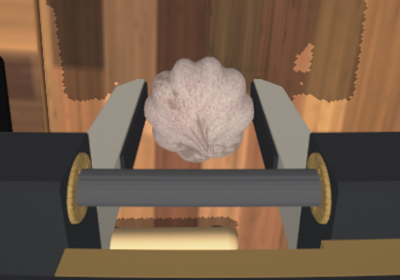

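Emit:
apply_moves:
  plan: "0 0 -0.4 0 0 0;-0.1 0 -0.8 0 0 0;-0.3 -0.05 -0.8 0 0 0;-0.6 -0.05 -0.1 0 0 0;-0.8 -0.1 0 0 0 0;-0.9 -0.1 0 0 0 0;-0.9 -0.1 0 0 0 0;-0.9 -0.1 0 0 0 0;-0.8 -0.05 0 0 0 0;-0.6 0 0 0 0 0"

```text
time: 15.25
tcp_pos: [0.5631, -0.2569, 0.1429]
ee_rot: [[-0.543, 0.84, -0.0], [0.84, 0.543, -0.0], [0.0, -0.0, -1.0]]
wrist_force: [-0.2, -0.1, -0.2]
finger_gap: 0.0514
grasp_force: 10.0
```

Emit:
apply_moves:
  plan: "-0.35 0 0 0 0 0;-0.08 0 0 0 0 0;0 0 0.3 0 0 0;0 0 0.5 0 0 0;0 0 0.5 0 0 0;0 0 0.5 0 0 0;0 0 0.3 0 0 0;0 0 0 0 0 0;0 0 0 0 0 0;0 0 0 0 0 0"

```text
time: 16.25
tcp_pos: [0.5724, -0.2697, 0.0602]
ee_rot: [[-0.544, 0.839, 0.001], [0.839, 0.544, -0.001], [-0.001, 0.001, -1.0]]
wrist_force: [0.0, -0.2, 0.1]
finger_gap: 0.0513
grasp_force: 10.0
```

Emit:
apply_moves:
  plan: "0.01 0 0.15 0 0 0;0 0 0.15 0 0 0;0 0 0.15 0 0 0;0 0 0.1 0 0 0;0 0 0.04 0 0 0;0 0 0 0 0 0;0 0 0 0 0 0;0 0 0 0 0 0;0 0 0 0 0 0;0 0 0 0 0 0"

```text
time: 17.25
tcp_pos: [0.5717, -0.2693, 0.0357]
ee_rot: [[-0.544, 0.839, 0.0], [0.839, 0.544, -0.0], [-0.0, -0.0, -1.0]]
wrist_force: [-1.7, 0.5, 4.6]
finger_gap: 0.0513
grasp_force: 10.0
```

Emit:
apply_moves:
  plan: "0 0 0 0 0 0;0 0 0 0 0 0;0 0 0 0 0 0;0 0 0 0 0 0;0 0 0 0 0 0;0 0 -0.2 0 0 0;0 0 -0.5 0 0 0;0 0 -0.8 0 0 0;0 0 -0.9 0 0 0;0 0 -0.9 0 0 0"
  jaw: 75

```text
time: 18.25
tcp_pos: [0.5716, -0.2692, 0.1696]
ee_rot: [[-0.544, 0.839, 0.0], [0.839, 0.544, -0.0], [-0.0, 0.0, -1.0]]
wrist_force: [-0.2, -0.4, -0.3]
finger_gap: 0.075
grasp_force: 0.0
```

Emit:
apply_moves:
  plan: "0 0 -0.4 0 0 0;0 0 -0.8 0 0 0;0 0 -0.8 0 0 0;0.2 0.2 -0.8 0 0 0;0.4 0.4 -0.4 0 0 0;0.6 0.6 0 0 0 0;0.8 0.7 0 0 0 0;0.8 0.7 0 0 0 0;0.8 0.7 0 0 0 0;0.8 0.7 0 0 0 0"
  jaw: 93

```text
time: 19.25
tcp_pos: [0.6101, -0.0328, 0.2964]
ee_rot: [[-0.544, 0.839, 0.001], [0.839, 0.544, -0.0], [-0.0, 0.001, -1.0]]
wrist_force: [0.6, 0.3, 0.2]
finger_gap: 0.0929
grasp_force: 0.0
```

Emit:
apply_moves:
  plan: "0.8 0.7 0 0 0 0;0.7 0.7 0 0 0 0;0.4 0.4 0 0 0 0;0.2 0.2 0 0 0 0.4;0 0.1 0 0 0 0.8;0 0 0 0 0 0.8;0 0 0 0 0 0.8;0 0 0 0 0 0.8;0 0 0 0 0 0;0 0 0 0 0 0"

```text
time: 20.25
tcp_pos: [0.6351, 0.0815, 0.296]
ee_rot: [[-0.26, 0.966, 0.0], [0.966, 0.26, 0.0], [-0.0, 0.0, -1.0]]
wrist_force: [-0.1, 0.3, -0.3]
finger_gap: 0.093
grasp_force: 0.0
```

```bash
python3 - <<'E'
from h import *
p,d,c,st=snap("wrist","w4");t=st["tcp_pos"];R=st["ee_rot"];print(t,np.degrees(np.arctan2(R[1,1],R[0,1])))
P=cloud(d,c);X=P.reshape(-1,3);X=X[d.ravel()>0]
r=np.hypot(*(X[:,:2]-[.6355,.083]).T);print("cap",rect(X[(r<.04)&(X[:,2]>.09)&(X[:,2]<.1)]))
b=X[(r<.045)&(X[:,2]>.015)&(X[:,2]<.075)];print("body",len(b),rect(b))
# obstacles near the body box at jar
rel=(X[:,:2]-[.6355,.083])@R[:2,:2];o=X[(abs(rel[:,0])<.06)&(abs(rel[:,1])<.12)&(r>.045)&(X[:,2]>.02)&(X[:,2]<.2)];print("obst",len(o),o.min(0) if len(o) else"",o.max(0) if len(o) else"")
E
```

```text
[0.6351 0.0815 0.296 ] 15.068670132388803
cap (array([635.5,  84.7]), array([44.4, 44.3]), 'long-axis angle', np.float32(84.5))
body 444 (array([633.3,  96.8]), array([47.2, 21.5]), 'long-axis angle', np.float32(12.6))
obst 0
```

View pics/w4.png

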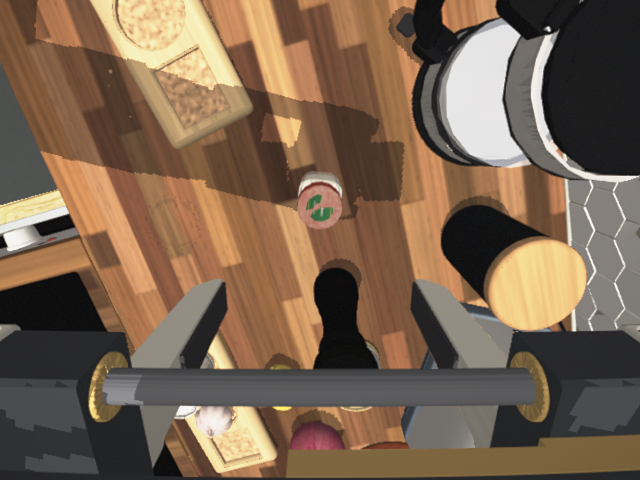

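The view shows the jar cap at (320,205) with nothing near it, the mill head at (345,350), and the fish recesses at (150,20) and (195,85).

Emit:
apply_moves:
  plan: "0.07 0 0.4 0 0 0;0 0 0.8 0 0 0;0 0 0.9 0 0 0;0 0 0.9 0 0 0;0 0 0.9 0 0 0;0 0 0.8 0 0 0;0 0 0.6 0 0 0;0 0 0.5 0 0 0;0 0 0.4 0 0 0;0 0 0.2 0 0 0"

```text
time: 21.3
tcp_pos: [0.634, 0.0842, 0.0383]
ee_rot: [[-0.259, 0.966, -0.001], [0.966, 0.259, -0.0], [0.0, -0.001, -1.0]]
wrist_force: [-0.8, -0.4, -0.3]
finger_gap: 0.0929
grasp_force: 0.0
```

```bash
python3 - <<'E'
from h import *
holes("w4",90,260,0,155)
E
```

```text
outer ((442.2261962890625, 187.81704711914062), 99.20562744140625) (array([445. , 188.1]), array([105.2, 175.1]), 'long-axis angle', np.float32(130.3)) centroid [443.5 181.2]
hole ((468.9501953125, 159.83319091796875), 44.63959884643555) (array([468.2, 159.8]), array([59.7, 69.7]), 'long-axis angle', np.float32(130.4)) centroid [468.1 159.9]
```

Emit:
apply_moves:
  plan: "0 0 0 0 0 0;0 0 0 0 0 0;0 0 0 0 0 0;0 0 0 0 0 0;0 0 0 0 0 0;0 0 0 0 0 0;0 0 0 0 0 0;0 0 0 0 0 0;0 0 0 0 0 0;0 0 0 0 0 0"
  jaw: 38
  grip_force: 15

```text
time: 22.3
tcp_pos: [0.6345, 0.0843, 0.0398]
ee_rot: [[-0.258, 0.966, 0.0], [0.966, 0.258, 0.0], [-0.0, 0.0, -1.0]]
wrist_force: [-0.2, 0.3, 3.0]
finger_gap: 0.0463
grasp_force: 14.6
```

Emit:
apply_moves:
  plan: "0 0 -0.3 0 0 0;0 0 -0.6 0 0 0;0 0 -0.8 0 0 0;0 0 -0.8 0 0 0;0 0 -0.8 0 0 -0.3;0 0 -0.8 0 0 -0.7;0 0 -0.8 0 0 -0.7;0 0 -0.6 0 0 -0.7;0 0 -0.2 0 0 -0.7;0 0 0 0 0 -0.6"

```text
time: 23.3
tcp_pos: [0.6347, 0.0842, 0.2701]
ee_rot: [[-0.553, 0.833, 0.003], [0.833, 0.553, 0.0], [-0.001, 0.002, -1.0]]
wrist_force: [0.1, -0.2, -1.7]
finger_gap: 0.0464
grasp_force: 14.7
```

```bash
python3 - <<'E'
from h import *
d=np.load("pics/scene0.npy");X=cloud(d,info("scene")).reshape(-1,3);X=X[d.ravel()>0]
a=np.radians(33.8);ty=np.array([np.cos(a),np.sin(a)]);tx=np.array([-ty[1],ty[0]])
r=X[:,:2]-[.613,-.331];A=r@tx;B=r@ty
for z0 in(.05,.11,.16,.22):
    k=(abs(A)<.16)&(abs(B)<.13)&(X[:,2]>z0)&(X[:,2]<z0+.06);Y=np.c_[A,B,X[:,2]][k]
    print(z0,k.sum(),"neg-A side nearest", Y[np.argsort(abs(Y[:,0]))[:1]] , np.percentile(Y,[0,5,95,100],axis=0) if k.sum() else "")
st=env.get_state();R=st["ee_rot"];print(st["tcp_pos"],np.degrees(np.arctan2(R[1,1],R[0,1])),((np.array([.613,-.331])-st["tcp_pos"][:2])@R[:2,:2])/.04)
E
```

```text
0.05 887 neg-A side nearest [[-0.0003  0.1281  0.0544]] [[-0.16   -0.0343  0.05  ]
 [-0.1566 -0.0191  0.0512]
 [ 0.0883  0.1253  0.1045]
 [ 0.1081  0.13    0.1097]]
0.11 339 neg-A side nearest [[-0.1054  0.0801  0.1589]] [[-0.1598 -0.0514  0.1101]
 [-0.1586 -0.047   0.1153]
 [-0.1094  0.0818  0.1665]
 [-0.1054  0.1298  0.1698]]
0.16 335 neg-A side nearest [[-0.1049  0.0815  0.1725]] [[-0.1598 -0.0459  0.1601]
 [-0.1592  0.022   0.163 ]
 [-0.1081  0.0801  0.2091]
 [-0.1049  0.0865  0.2198]]
0.22 23 neg-A side nearest [[-0.1547  0.0576  0.2288]] [[-0.1599  0.0458  0.2216]
 [-0.1597  0.0499  0.2219]
 [-0.1553  0.06    0.2341]
 [-0.1547  0.0616  0.2348]]
[0.6347 0.0842 0.2701] 33.59420948129699 [-8.3469 -6.196 ]
```

Emit:
apply_moves:
  plan: "-0.35 -0.25 0 0 0 0;-0.7 -0.5 0 0 0 0;-0.85 -0.65 0 0 0 0;-0.85 -0.65 0 0 0 0;-0.85 -0.65 0 0 0 0;-0.85 -0.65 0 0 0 0;-0.85 -0.65 0 0 0 0;-0.85 -0.6 0 0 0 0;-0.8 -0.6 0 0 0 0;-0.7 -0.5 0 0 0 0"

```text
time: 24.3
tcp_pos: [0.6116, -0.2997, 0.2676]
ee_rot: [[-0.549, 0.836, -0.001], [0.836, 0.549, -0.0], [0.0, -0.001, -1.0]]
wrist_force: [1.1, 0.8, -1.8]
finger_gap: 0.0464
grasp_force: 14.7
```

Emit:
apply_moves:
  plan: "-0.4 -0.3 0 0 0 0;-0.3 -0.2 0 0 0 0;0 0 0.2 0 0 0;0 0 0.5 0 0 0;0 0 0.8 0 0 0;0 0 0.8 0 0 0;0 0 0.8 0 0 0;0 0 0.6 0 0 0;0 0 0.4 0 0 0;0 0 0.1 0 0 0"

```text
time: 25.3
tcp_pos: [0.6112, -0.3296, 0.0977]
ee_rot: [[-0.552, 0.834, -0.002], [0.834, 0.552, 0.002], [0.003, -0.001, -1.0]]
wrist_force: [-0.2, 0.3, -1.9]
finger_gap: 0.0468
grasp_force: 14.7
```

Emit:
apply_moves:
  plan: "0 0 0.2 0 0 0;0 0 0.2 0 0 0;0 0 0 0 0 0;0 0 0 0 0 0;0 0 0 0 0 0;0 0 0 0 0 0;0 0 0 0 0 0;0 0 0 0 0 0;0 0 0 0 0 0;0 0 0 0 0 0"

```text
time: 26.3
tcp_pos: [0.6116, -0.3311, 0.0836]
ee_rot: [[-0.551, 0.834, 0.0], [0.834, 0.551, -0.0], [-0.0, 0.0, -1.0]]
wrist_force: [0.2, -0.1, -0.4]
finger_gap: 0.0464
grasp_force: 14.7
```

```bash
python3 - <<'E'
from h import *
p,d,c,st=snap("wrist","w5");R=st["ee_rot"];print(st["tcp_pos"],np.degrees(np.arctan2(R[1,1],R[0,1])),((np.array([.613,-.331])-st["tcp_pos"][:2])@R[:2,:2])/.04)
E
```

```text
[ 0.6116 -0.3311  0.0836] 33.450297818140484 [-0.0161  0.0307]
```

View pics/w5.png

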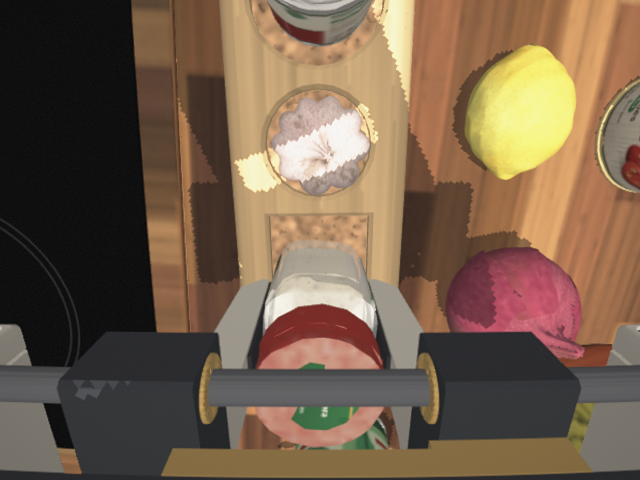

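The garlic (320,143) and tin (315,20) are seated, and the jar hangs aligned over its square recess (320,240). The lemon (520,112) is clearly visible.

Emit:
apply_moves:
  plan: "0 0.03 0.1 0 0 0;0 0 0.2 0 0 0;0 0 0.2 0 0 0;0 0 0.15 0 0 0;0 0 0.1 0 0 0;0 0 0.02 0 0 0;0 0 0 0 0 0;0 0 0 0 0 0;0 0 0 0 0 0;0 0 0 0 0 0"

```text
time: 27.35
tcp_pos: [0.6126, -0.3305, 0.0529]
ee_rot: [[-0.551, 0.834, 0.0], [0.834, 0.551, -0.0], [-0.0, 0.0, -1.0]]
wrist_force: [0.7, -0.0, -1.0]
finger_gap: 0.046
grasp_force: 14.7
```

Emit:
apply_moves:
  plan: "0 0 0 0 0 0;0 0 0 0 0 0;0 0 0 0 0 0;0 0 0 0 0 0;0 0 0 0 0 0;0 0 -0.2 0 0 0;0 0 -0.5 0 0 0;0 0 -0.8 0 0 0;0 0 -0.9 0 0 0;0 0 -0.9 0 0 0"
  jaw: 66

```text
time: 28.35
tcp_pos: [0.6125, -0.3304, 0.1868]
ee_rot: [[-0.551, 0.834, 0.0], [0.834, 0.551, -0.0], [-0.0, 0.0, -1.0]]
wrist_force: [-0.6, -0.9, -0.1]
finger_gap: 0.0661
grasp_force: 0.0
```

```bash
python3 - <<'E'
from h import *
z=np.load("pics/w5.npz");c=info("wrist",dict(ee_rot=z["R"],tcp_pos=z["t"]))
p=cv2.imread("pics/w5.png");hsv=cv2.cvtColor(p,cv2.COLOR_BGR2HSV)
m=cv2.inRange(hsv,(22,170,110),(34,255,255));m[:,:450]=0;m[230:]=0
cs,_=cv2.findContours(m,0,1);k=max(cs,key=cv2.contourArea);print(cv2.boundingRect(k),cv2.contourArea(k))
for zz in(.027,.035):
    X=plane(k[:,0],zz,c)[:,:2]*1000;print(cv2.fitEllipse(np.float32(X)),rect(np.c_[X,X[:,0]]/1000))
P=cloud(z["d"],c)[m>0];P=P[(P[:,2]>.01)&(P[:,2]<.06)];print(rect(P),P[:,2].max())
q=P[P[:,2]>.03][:,:2];C=np.cov(q.T);w,V=np.linalg.eigh(C);print(q.mean(0),np.sqrt(w),np.degrees(np.arctan2(V[1,1],V[0,1])))
E
```

```text
Traceback (most recent call last):
ValueError: max() iterable argument is empty
```

Emit:
apply_moves:
  plan: "0.1 0.1 -0.2 0 0 0;0.2 0.3 -0.2 0 0 0;0.3 0.4 0 0 0 0;0.4 0.5 0 0 0 0.4;0.4 0.5 0 0 0 0.7;0.4 0.5 0 0 0 0.7;0.3 0.4 0 0 0 0.7;0.1 0.2 0 0 0 0.5;0 0 0 0 0 0;0 0 0 0 0 0"
  jaw: 93

```text
time: 29.35
tcp_pos: [0.6682, -0.1958, 0.1997]
ee_rot: [[-0.319, 0.948, -0.002], [0.948, 0.319, 0.001], [0.001, -0.001, -1.0]]
wrist_force: [0.2, -0.4, 0.6]
finger_gap: 0.093
grasp_force: 0.0
```

```bash
python3 - <<'E'
from h import *
p,d,c,st=snap("wrist","w6");R=st["ee_rot"];t=st["tcp_pos"];print(t,np.degrees(np.arctan2(R[1,1],R[0,1])))
hsv=cv2.cvtColor(p,cv2.COLOR_BGR2HSV)
P=cloud(d,c);r=np.hypot(P[...,0]-.654,P[...,1]+.196);s=(r<.05)&(P[...,2]>.008)&(P[...,2]<.065)
print(np.percentile(hsv[(r<.015)],[5,50,95],axis=0))
X=P[s];print(rect(X),rect(X[X[:,2]>.02]));
for lo in(.02,.03,.04):
    q=X[X[:,2]>lo][:,:2];w,V=np.linalg.eigh(np.cov(q.T));print(q.mean(0),np.sqrt(w),np.degrees(np.arctan2(V[1,1],V[0,1]))%180)
cs,_=cv2.findContours(np.uint8(s),0,1);k=max(cs,key=cv2.contourArea)
print(cv2.fitEllipse(np.float32(plane(k[:,0],.027,c)[:,:2]*1000)))
E
```

```text
[ 0.6682 -0.1958  0.1997] 18.57904069926737
[[ 23.  138.  174. ]
 [ 24.  147.  184. ]
 [ 25.  155.1 196. ]]
(array([ 654.9, -194.2]), array([57.2, 57.6]), 'long-axis angle', np.float32(160.3)) (array([ 654.9, -194.2]), array([57.2, 57.6]), 'long-axis angle', np.float32(160.3))
[ 0.6545 -0.19  ] [0.0128 0.0159] 121.2826131574032
[ 0.6545 -0.1903] [0.0128 0.0158] 122.00062550890738
[ 0.6548 -0.1921] [0.012  0.0142] 123.05463177843025
((655.5945434570312, -195.77447509765625), (53.7914924621582, 68.43281555175781), 27.344886779785156)
```

View pics/w6.png

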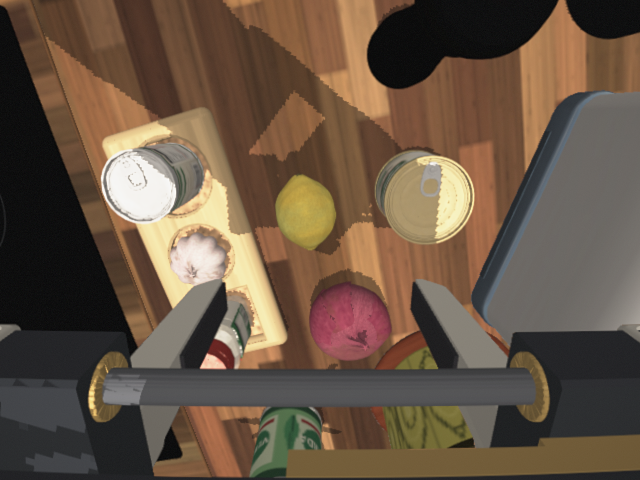

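```bash
python3 - <<'E'
from h import *
for tag,pts in(("w6",[[295,176],[314,249]]),("w5",[[541,47],[505,179]])):
    z=np.load(f"pics/{tag}.npz");c=info("wrist",dict(ee_rot=z["R"],tcp_pos=z["t"]))
    X=plane(pts,.027,c)[:,:2];e=X[0]-X[1];print(tag,X.mean(0),np.linalg.norm(e),np.degrees(np.arctan2(e[1],e[0])))
    p=cv2.imread(f"pics/{tag}.png");hsv=cv2.cvtColor(p,cv2.COLOR_BGR2HSV);m=cv2.inRange(hsv,(21,125,60),(33,255,255))
    cs,_=cv2.findContours(m,0,1)
    for k in cs:
        if cv2.contourArea(k)>1500:
            X=plane(k[:,0],.03,c)[:,:2]*1000;f=cv2.fitEllipse(np.float32(X));print(cv2.boundingRect(k),f,rect(np.c_[X,X[:,0]]/1000))
E
```

```text
w6 [ 0.6558 -0.1971] 0.07148290544218552 122.11170211236833
(383, 406, 89, 43) ((862.6812133789062, -390.9822692871094), (64.8735580444336, 102.3640365600586), 100.26933288574219) (array([ 864.6, -390.5]), array([104. ,  61.8]), 'long-axis angle', np.float32(19.3))
(275, 174, 61, 76) ((655.5901489257812, -195.2824249267578), (53.385799407958984, 67.48294830322266), 27.608800888061523) (array([ 655.6, -195.5]), array([59.4, 59.4]), 'long-axis angle', np.float32(71.5))
w5 [ 0.659  -0.1938] 0.0716930013494303 115.69212901923927
(465, 44, 111, 136) ((656.103271484375, -194.7122802734375), (59.948516845703125, 67.70043182373047), 23.370573043823242) (array([ 656. , -194.8]), array([63.2, 62. ]), 'long-axis angle', np.float32(72.5))
```

Emit:
apply_moves:
  plan: "0 0 0 0 0 -0.5;0 0 0 0 0 -0.8;0 0 0 0 0 -0.7;0.15 -0.28 0.2 0 0 0;0 0 0.4 0 0 0;0 0 0.5 0 0 0;0 0 0.6 0 0 0;0 0 0.5 0 0 0;0 0 0.4 0 0 0;0 0 0.2 0 0 0"
  jaw: 70

```text
time: 30.4
tcp_pos: [0.6551, -0.1967, 0.0866]
ee_rot: [[-0.476, 0.879, -0.002], [0.879, 0.476, 0.001], [0.002, -0.002, -1.0]]
wrist_force: [0.1, 0.6, 0.9]
finger_gap: 0.07
grasp_force: 0.0
```

Emit:
apply_moves:
  plan: "0 0 0 0 0 0;0 0 0 0 0 0;0 0 0 0 0 0;0 0 0 0 0 0;0 0 0 0 0 0;0 0 0 0 0 0;0 0 0 0 0 0;0 0 0 0 0 0;0 0 0 0 0 0;0 0 0 0 0 0"

```text
time: 31.4
tcp_pos: [0.6558, -0.1968, 0.0888]
ee_rot: [[-0.476, 0.879, -0.0], [0.879, 0.476, 0.0], [0.0, -0.0, -1.0]]
wrist_force: [-0.8, -1.3, 0.2]
finger_gap: 0.07
grasp_force: 0.0
```

```bash
python3 - <<'E'
from h import *
p,d,c,st=snap("wrist","w7");R=st["ee_rot"];t=st["tcp_pos"];print(t,np.degrees(np.arctan2(R[1,1],R[0,1])),st["finger_gap"])
print("to go",((np.array([.6555,-.196])-t[:2])@R[:2,:2])/.04)
cv2.imwrite("pics/w7c.png",p[100:480,120:520])
E
```

```text
[ 0.6558 -0.1968  0.0888] 28.451782319462275 0.07003955137170832
to go [0.02   0.0033]
```

View pics/w7c.png

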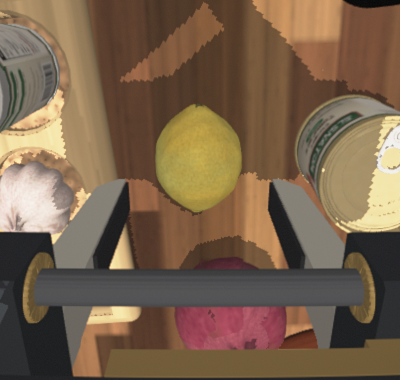

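The lemon (198,157 in the crop) lies along the tool's x axis, centred between the fingers. Descend and grip.

Emit:
apply_moves:
  plan: "0.02 0 0.15 0 0 0;0 0 0.25 0 0 0;0 0 0.3 0 0 0;0 0 0.3 0 0 0;0 0 0.3 0 0 0;0 0 0.2 0 0 0;0 0 0.1 0 0 0;0 0 0.04 0 0 0;0 0 0 0 0 0;0 0 0 0 0 0"

```text
time: 32.45
tcp_pos: [0.6557, -0.1962, 0.0237]
ee_rot: [[-0.476, 0.879, 0.001], [0.879, 0.476, -0.0], [-0.001, 0.001, -1.0]]
wrist_force: [0.3, 0.2, -0.4]
finger_gap: 0.07
grasp_force: 0.0
```

Emit:
apply_moves:
  plan: "0 0 0 0 0 0;0 0 0 0 0 0;0 0 0 0 0 0;0 0 0 0 0 0;0 0 0 0 0 0;0 0 0 0 0 0;0 0 -0.1 0 0 0;0 0 -0.3 0 0 0;0 0 -0.3 0 0 0;0 0 -0.3 0 0 0"
  jaw: 45
  grip_force: 15

```text
time: 33.45
tcp_pos: [0.6556, -0.1961, 0.0647]
ee_rot: [[-0.476, 0.879, 0.001], [0.879, 0.476, -0.0], [-0.001, 0.001, -1.0]]
wrist_force: [0.2, 0.2, -0.2]
finger_gap: 0.0531
grasp_force: 15.0
```

```bash
python3 - <<'E'
from h import *
st=env.get_state();R=st["ee_rot"];t=st["tcp_pos"];print(t,st["finger_gap"],st["wrist_force"])
for yaw in(39.8,):
    a=np.radians(yaw);y=np.array([np.cos(a),np.sin(a)]);x=np.array([-y[1],y[0]]);D=np.array([.4675,.1595])-t[:2]
    print("after turn",D@x/.04,D@y/.04, "turn",(np.degrees(np.arctan2(R[1,1],R[0,1]))-yaw)/5)
E
```

```text
[ 0.6556 -0.1961  0.0647] 0.053055272943644816 [ 0.2465  0.1806 -0.2462]
after turn 9.841542668047968 2.0775240098939802 turn -2.2694330788864887
```

Emit:
apply_moves:
  plan: "0 0 -0.4 0 0 0;0 0 -0.8 0 0 -0.2;0 0 -0.9 0 0 -0.6;0 0 -0.6 0 0 -0.7;0 0 -0.3 0 0 -0.7;0.3 0.05 0 0 0 -0.07;0.6 0.15 0 0 0 0;0.9 0.2 0 0 0 0;0.9 0.2 0 0 0 0;0.9 0.2 0 0 0 0"

```text
time: 34.45
tcp_pos: [0.586, -0.0631, 0.1827]
ee_rot: [[-0.639, 0.769, -0.001], [0.769, 0.639, 0.0], [0.001, -0.001, -1.0]]
wrist_force: [0.2, 0.4, -0.5]
finger_gap: 0.0532
grasp_force: 15.0
```

Emit:
apply_moves:
  plan: "0.9 0.2 0 0 0 0;0.9 0.2 0 0 0 0;0.9 0.2 0 0 0 0;0.9 0.2 0 0 0 0;0.9 0.2 0 0 0 0;0.9 0.2 0 0 0 0;0.6 0.1 0 0 0 0;0.2 0.05 0 0 0 0;0 0 0 0 0 0;0 0 0 0 0 0"

```text
time: 35.45
tcp_pos: [0.4707, 0.1596, 0.1832]
ee_rot: [[-0.64, 0.769, 0.0], [0.769, 0.64, -0.0], [-0.0, -0.0, -1.0]]
wrist_force: [-0.3, 0.3, -1.7]
finger_gap: 0.0536
grasp_force: 15.0
```

```bash
python3 - <<'E'
from h import *
p,d,c,st=snap("wrist","w8");R=st["ee_rot"];t=st["tcp_pos"];print(t,np.degrees(np.arctan2(R[1,1],R[0,1])),st["finger_gap"])
print("to go",((np.array([.4675,.1595])-t[:2])@R[:2,:2])/.04)
holes("w8",0,639,0,479)
E
```

```text
[0.4707 0.1596 0.1832] 39.76527281274777 0.053592963005963945
to go [ 0.0492 -0.0639]
outer ((664.2268676757812, 365.2727966308594), 45.23793029785156) (array([648.8, 350.1]), array([45. , 90.5]), 'long-axis angle', np.float32(134.6)) centroid [647.9 352.5]
outer ((438.61468505859375, 193.35752868652344), 103.11702728271484) (array([438.3, 193.9]), array([104.6, 185. ]), 'long-axis angle', np.float32(130.4)) centroid [436.2 195.3]
hole ((411.09930419921875, 225.86439514160156), 37.50439453125) (array([411.8, 225.3]), array([74.8, 72.3]), 'long-axis angle', np.float32(39.7)) centroid [410.6 226.5]
```

View pics/w8.png

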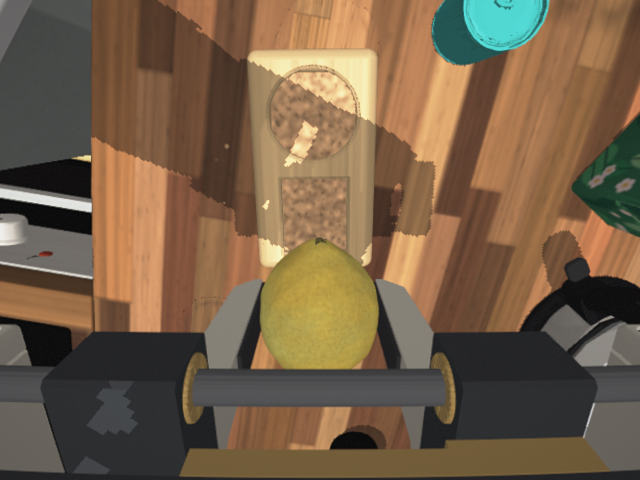

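The lemon is aligned over the fish board's rectangular recess, and the mill recess is at (313,112).

Emit:
apply_moves:
  plan: "0.05 -0.06 0.3 0 0 0;0 0 0.6 0 0 0;0 0 0.7 0 0 0;0 0 0.6 0 0 0;0 0 0.5 0 0 0;0 0 0.3 0 0 0;0 0 0 0 0 0;0 0 0 0 0 0;0 0 0 0 0 0;0 0 0 0 0 0"

```text
time: 36.5
tcp_pos: [0.468, 0.1603, 0.064]
ee_rot: [[-0.64, 0.768, 0.001], [0.768, 0.64, 0.0], [-0.001, 0.001, -1.0]]
wrist_force: [-0.2, -0.5, -0.9]
finger_gap: 0.053
grasp_force: 15.0
```

Emit:
apply_moves:
  plan: "0 0 0.1 0 0 0;0 0 0.15 0 0 0;0 0 0.15 0 0 0;0 0 0.1 0 0 0;0 0 0.1 0 0 0;0 0 0.05 0 0 0;0 0 0 0 0 0;0 0 0 0 0 0;0 0 0 0 0 0;0 0 0 0 0 0"

```text
time: 37.5
tcp_pos: [0.4676, 0.1602, 0.0374]
ee_rot: [[-0.64, 0.768, 0.0], [0.768, 0.64, 0.0], [-0.0, 0.0, -1.0]]
wrist_force: [0.2, -0.9, 0.2]
finger_gap: 0.0534
grasp_force: 15.0
```

Emit:
apply_moves:
  plan: "0 0 0 0 0 0;0 0 0 0 0 0;0 0 0 0 0 0;0 0 0 0 0 0;0 0 0 0 0 0;0 0 -0.2 0 0 0;0 0 -0.5 0 0 0;0 0 -0.8 0 0 0;0 0 -0.9 0 0 0;0 0 -0.9 0 0 0"
  jaw: 70

```text
time: 38.5
tcp_pos: [0.4672, 0.1601, 0.1711]
ee_rot: [[-0.64, 0.768, 0.0], [0.768, 0.64, 0.0], [-0.0, 0.0, -1.0]]
wrist_force: [0.1, -0.5, -0.4]
finger_gap: 0.0702
grasp_force: 0.0
```

Emit:
apply_moves:
  plan: "0 0 -0.9 0 0 0;0 0 -0.9 0 0 0;0 0 -0.9 0 0 0;0 0 -0.9 0 0 0;0 0 -0.5 0 0 0;0 0 0 0 0 0;0 0 0 0 0 0;0 0 0 0 0 0;0 0 0 0 0 0;0 0 0 0 0 0"
  jaw: 93

```text
time: 39.5
tcp_pos: [0.4673, 0.1601, 0.3325]
ee_rot: [[-0.64, 0.768, -0.001], [0.768, 0.64, -0.0], [0.001, -0.001, -1.0]]
wrist_force: [-0.2, 0.2, -0.3]
finger_gap: 0.0929
grasp_force: 0.0
```

```bash
python3 - <<'E'
from h import *
p,d,c,st=snap("wrist","w9");R=st["ee_rot"];t=st["tcp_pos"];print(t)
P=cloud(d,c);X=P.reshape(-1,3);r=np.hypot(*(X[:,:2]-[.4675,.1597]).T);q=X[(r<.045)&(X[:,2]>.028)&(X[:,2]<.1)];print("lemon",rect(q),q[:,2].max())
r=np.hypot(*(X[:,:2]-[.6925,-.0375]).T)
for a,b in((.16,.19),(.199,.215)):
    q=X[(r<.05)&(X[:,2]>a)&(X[:,2]<b)]
    if len(q): print("mill",len(q),rect(q))
D=np.array([.693,-.0375])-t[:2];print("to mill",D@R[:2,:2]/.04)
cv2.imwrite("pics/w9.png",p)
E
```

```text
[0.4673 0.1601 0.3325]
lemon (array([467.2, 161.3]), array([57.9, 57. ]), 'long-axis angle', np.float32(83.8)) 0.07083047760624595
mill 105 (array([676.2, -20.4]), array([31.6, 13.5]), 'long-axis angle', np.float32(42.4))
to mill [-7.4086  1.1731]
```

View pics/w9.png

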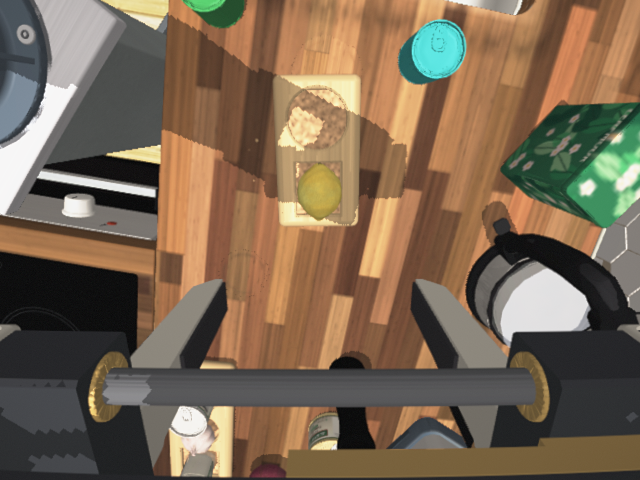

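The lemon is seated (top at 0.071, at pixel 320,190). Before gripping the mill's head I'll check the clearance around it.

```bash
python3 - <<'E'
from h import *
d=np.load("pics/scene0.npy");A=cloud(d,info("scene")).reshape(-1,3)
B=[load(t)[1].reshape(-1,3) for t in("w4","w6")]
for n,X in(("scene",A),("w4",B[0]),("w6",B[1])):
    r=X[:,:2]-[.693,-.037];R=np.hypot(*r.T)
    k=(R>.042)&(R<.14)&(X[:,2]>.13)&(X[:,2]<.26)
    a=np.degrees(np.arctan2(r[k,1],r[k,0]));h,e=np.histogram(a,18,(-180,180))
    print(n,[(int(e[i]),int(h[i]),round(R[k][(a>=e[i])&(a<e[i+1])].min(),3),round(X[k][(a>=e[i])&(a<e[i+1]),2].max(),3)) for i in range(18) if h[i]>5])
X=B[0];r=np.hypot(*(X[:,:2]-[.693,-.037]).T)
for a,b in((.165,.19),(.199,.215)):
    q=X[(r<.045)&(X[:,2]>a)&(X[:,2]<b)];print(len(q),rect(q) if len(q)>10 else "")
E
```

```text
scene []
w4 []
w6 [(-100, 1990, np.float64(0.133), np.float64(0.259)), (-80, 2007, np.float64(0.132), np.float64(0.259))]
1098 (array([688.5, -20.5]), array([57.9, 24.7]), 'long-axis angle', np.float32(15.9))
0
```

Emit:
apply_moves:
  plan: "-0.3 0.05 0 0 0 0;-0.6 0.1 0 0 0 0;-0.9 0.15 0 0 0 0;-0.9 0.15 0 0 0 0;-0.9 0.15 0 0 0 0;-0.9 0.15 0 0 0 0;-0.9 0.15 0 0 0 0;-0.9 0.15 0 0 0 0;-0.7 0.1 0 0 0 0;-0.4 0.05 0 0 0 0"

```text
time: 40.55
tcp_pos: [0.6952, -0.0391, 0.332]
ee_rot: [[-0.639, 0.769, -0.001], [0.769, 0.639, -0.0], [0.0, -0.001, -1.0]]
wrist_force: [-0.8, 0.8, -0.5]
finger_gap: 0.0929
grasp_force: 0.0
```

Emit:
apply_moves:
  plan: "0 0 0 0 0 0;0 0 0 0 0 0;0 0 0 0 0 0;0 0 0 0 0 0;0 0 0 0 0 0;0 0 0 0 0 0;0 0 0 0 0 0;0 0 0 0 0 0;0 0 0 0 0 0;0 0 0 0 0 0"

```text
time: 41.55
tcp_pos: [0.6938, -0.0365, 0.3332]
ee_rot: [[-0.64, 0.768, -0.0], [0.768, 0.64, 0.0], [0.0, -0.0, -1.0]]
wrist_force: [-0.3, 0.1, 0.6]
finger_gap: 0.0929
grasp_force: 0.0
```

```bash
python3 - <<'E'
from h import *
p,d,c,st=snap("wrist","w10");R=st["ee_rot"];t=st["tcp_pos"];print(t)
P=cloud(d,c);X=P.reshape(-1,3)
r=np.hypot(*(X[:,:2]-[.693,-.037]).T)
for a,b in((.165,.196),(.170,.178),(.199,.215)):
    q=X[(r<.045)&(X[:,2]>a)&(X[:,2]<b)];print(len(q),rect(q) if len(q)>10 else "")
for m in([.6935,-.0377],):print((np.array(m)-t[:2])@R[:2,:2]/.04)
E
```

```text
[ 0.6938 -0.0365  0.3332]
2922 (array([691.3, -35.6]), array([58.9, 55.7]), 'long-axis angle', np.float32(38.5))
16 (array([680.6, -22.3]), array([56.8, 21.1]), 'long-axis angle', np.float32(38.0))
265 (array([692.8, -37.1]), array([13.8, 14.6]), 'long-axis angle', np.float32(129.6))
[-0.0181 -0.0251]
```

Emit:
apply_moves:
  plan: "0 -0.02 0.3 0 0 0;0 0 0.5 0 0 0;0 0 0.6 0 0 0;0 0 0.6 0 0 0;0 0 0.6 0 0 0;0 0 0.6 0 0 0;0 0 0.5 0 0 0;0 0 0.3 0 0 0;0 0 0.15 0 0 0;0 0 0.03 0 0 0"

```text
time: 42.6
tcp_pos: [0.6931, -0.037, 0.1656]
ee_rot: [[-0.64, 0.768, -0.001], [0.768, 0.64, 0.0], [0.0, -0.0, -1.0]]
wrist_force: [-0.5, -0.1, -0.7]
finger_gap: 0.0927
grasp_force: 0.0
```

Emit:
apply_moves:
  plan: "0 0 0 0 0 0;0 0 0 0 0 0;0 0 0 0 0 0;0 0 0 0 0 0;0 0 0 0 0 0;0 0 0 0 0 0;0 0 0 0 0 0;0 0 0 0 0 0;0 0 0 0 0 0;0 0 0 0 0 0"
  jaw: 50
  grip_force: 30

```text
time: 43.6
tcp_pos: [0.6932, -0.0371, 0.1662]
ee_rot: [[-0.64, 0.768, 0.0], [0.768, 0.64, -0.0], [-0.0, 0.0, -1.0]]
wrist_force: [-1.4, -2.0, 3.0]
finger_gap: 0.056
grasp_force: 29.8
```

Emit:
apply_moves:
  plan: "0 0 -0.1 0 0 0;0 0 -0.2 0 0 0;0 0 -0.4 0 0 0;0 0 -0.4 0 0 0;0 0 -0.4 0 0 0;0 0 -0.4 0 0 0;0 0 -0.3 0 0 0;0 0 -0.1 0 0 0;0 0 0 0 0 0;0 0 0 0 0 0"

```text
time: 44.6
tcp_pos: [0.6929, -0.037, 0.2573]
ee_rot: [[-0.64, 0.768, -0.001], [0.768, 0.64, 0.0], [0.001, -0.001, -1.0]]
wrist_force: [-0.4, 0.1, -2.7]
finger_gap: 0.0559
grasp_force: 29.8
```

```bash
python3 - <<'E'
from h import *
p,d,c,st=snap("scene","s2");R=st["ee_rot"];t=st["tcp_pos"];print(t,st["finger_gap"],st["wrist_force"])
cv2.imwrite("pics/s2c.png",cv2.resize(p[100:300,190:500],None,fx=2.5,fy=2.5))
print(((np.array([.4113,.226])-t[:2])@R[:2,:2])/.04)
E
```

```text
[ 0.6929 -0.037   0.2573] 0.05585131937621758 [-0.3762  0.0924 -2.7381]
[ 9.5574 -1.2009]
```

View pics/s2c.png

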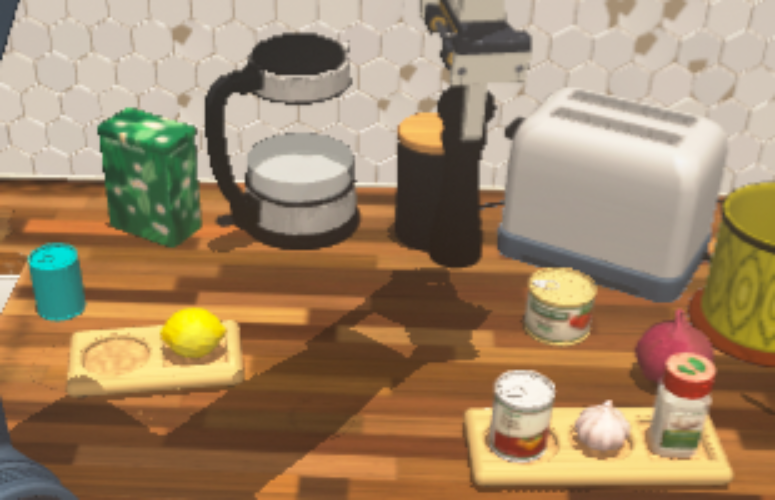

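The mill is held upright; the sauce board (right) is complete and the lemon is seated. Carry the mill over.

Emit:
apply_moves:
  plan: "0.1 0 -0.25 0 0 0;0.3 -0.05 -0.25 0 0 0;0.5 -0.1 0 0 0 0;0.7 -0.1 0 0 0 0;0.8 -0.1 0 0 0 0;0.8 -0.1 0 0 0 0;0.8 -0.1 0 0 0 0;0.8 -0.1 0 0 0 0;0.8 -0.1 0 0 0 0;0.8 -0.1 0 0 0 0"

```text
time: 45.65
tcp_pos: [0.5016, 0.139, 0.2791]
ee_rot: [[-0.64, 0.768, 0.001], [0.768, 0.64, 0.0], [-0.001, 0.001, -1.0]]
wrist_force: [0.1, 0.7, -3.7]
finger_gap: 0.0558
grasp_force: 29.8
```

Emit:
apply_moves:
  plan: "0.8 -0.1 0 0 0 0;0.8 -0.1 0 0 0 0;0.6 -0.1 0 0 0 0;0.5 -0.05 0 0 0 0;0.25 0 0 0 0 0;0.15 0 0 0 0 0;0 0 0 0 0 0;0 0 0 0 0 0;0 0 0 0 0 0;0 0 0 0 0 0"

```text
time: 46.65
tcp_pos: [0.4134, 0.2238, 0.278]
ee_rot: [[-0.64, 0.769, -0.0], [0.769, 0.64, -0.0], [-0.0, -0.0, -1.0]]
wrist_force: [-0.2, -0.3, -2.8]
finger_gap: 0.0559
grasp_force: 29.8
```

```bash
python3 - <<'E'
from h import *
p,d,c,st=snap("scene","s3");R=st["ee_rot"];t=st["tcp_pos"];print(t,st["finger_gap"])
print(((np.array([.4113,.226])-t[:2])@R[:2,:2])/.04,(t[2]-.179)/.04)
P=cloud(d,c).reshape(-1,3);v=p.reshape(-1,3).max(1)
from scipy.optimize import least_squares
r=np.hypot(*(P[:,:2]-t[:2]).T)
for a,b,Rd in((t[2]-.15,t[2]-.09,.029),(t[2]-.07,t[2]-.045,.02)):
    X=P[(r<.06)&(P[:,2]>a)&(P[:,2]<b)&(v<70)][:,:2]
    f=least_squares(lambda q:np.hypot(*(X-q).T)-Rd,t[:2],loss="soft_l1",f_scale=.002);print(len(X),f.x,np.median(abs(f.fun)))
E
```

```text
[0.4134 0.2238 0.278 ] 0.05592173771061233
[ 0.0751 -0.0062] 2.473904472639425
458 [0.4143 0.2244] 0.0028900081431034626
139 [0.4137 0.2231] 0.0011935829063574079
```

Emit:
apply_moves:
  plan: "0.07 0 0 0 0 0;0.01 0 0.2 0 0 0;0 0 0.4 0 0 0;0 0 0.5 0 0 0;0 0 0.5 0 0 0;0 0 0.3 0 0 0;0 0 0.2 0 0 0;0 0 0 0 0 0;0 0 0 0 0 0;0 0 0 0 0 0"

```text
time: 47.7
tcp_pos: [0.4114, 0.2269, 0.1947]
ee_rot: [[-0.64, 0.768, 0.001], [0.768, 0.64, 0.001], [-0.0, 0.001, -1.0]]
wrist_force: [0.2, 0.0, -2.6]
finger_gap: 0.056
grasp_force: 29.8
```

Emit:
apply_moves:
  plan: "0 0 0.1 0 0 0;0 0 0.1 0 0 0;0 0 0.08 0 0 0;0 0 0.05 0 0 0;0 0 0.04 0 0 0;0 0 0 0 0 0;0 0 0 0 0 0;0 0 0 0 0 0;0 0 0 0 0 0;0 0 0 0 0 0"

```text
time: 48.7
tcp_pos: [0.411, 0.2267, 0.1792]
ee_rot: [[-0.64, 0.768, 0.0], [0.768, 0.64, 0.0], [-0.0, 0.0, -1.0]]
wrist_force: [0.7, 0.6, -2.2]
finger_gap: 0.0557
grasp_force: 29.8
```

Emit:
apply_moves:
  plan: "0 0 0.01 0 0 0;0 0 0.01 0 0 0;0 0 0.01 0 0 0;0 0 0 0 0 0;0 0 0 0 0 0;0 0 0 0 0 0;0 0 0 0 0 0;0 0 0 0 0 0;0 0 0 0 0 0;0 0 0 0 0 0"

```text
time: 49.7
tcp_pos: [0.4115, 0.2267, 0.1791]
ee_rot: [[-0.64, 0.768, 0.001], [0.768, 0.64, 0.0], [-0.001, 0.001, -1.0]]
wrist_force: [-2.0, -2.7, 10.8]
finger_gap: 0.0557
grasp_force: 29.8
```

Emit:
apply_moves:
  plan: "0 0 0 0 0 0;0 0 0 0 0 0;0 0 0 0 0 0;0 0 0 0 0 0;0 0 0 0 0 0;0 0 0 0 0 0;0 0 0 0 0 0;0 0 -0.2 0 0 0;0 0 -0.4 0 0 0;0 0 -0.6 0 0 0"
  jaw: 90

```text
time: 50.7
tcp_pos: [0.4105, 0.2265, 0.2264]
ee_rot: [[-0.64, 0.768, -0.002], [0.768, 0.64, -0.001], [0.001, -0.002, -1.0]]
wrist_force: [-0.2, 0.2, 1.1]
finger_gap: 0.0902
grasp_force: 0.0
```

Emit:
apply_moves:
  plan: "0 0 -0.8 0 0 0;0 0 -0.8 0 0 0;0 0 -0.8 0 0 0;0 0 -0.8 0 0 0;0 0 -0.4 0 0 0;0 0 0 0 0 0;0 0 0 0 0 0;0 0 0 0 0 0;0 0 0 0 0 0;0 0 0 0 0 0"

```text
time: 51.7
tcp_pos: [0.4109, 0.2266, 0.3694]
ee_rot: [[-0.64, 0.768, -0.001], [0.768, 0.64, -0.0], [0.0, -0.001, -1.0]]
wrist_force: [0.8, 0.0, -0.1]
finger_gap: 0.0901
grasp_force: 0.0
```

```bash
python3 - <<'E'
from h import *
p,d,c,st=snap("scene","s4");print(st["tcp_pos"])
q=p.copy();cv2.imwrite("pics/s4c.png",cv2.resize(p[100:300,190:500],None,fx=2.5,fy=2.5))
P=cloud(d,c)
for n,xy in dict(tin=(.5275,-.2035),garlic=(.5718,-.2696),jar=(.613,-.331),mill=(.4113,.226),lemon=(.4675,.1597),lowtin=(.7506,-.1477),onion=(.7385,-.288)).items():
    X=P[np.hypot(P[...,0]-xy[0],P[...,1]-xy[1])<.03];X=X[X[:,2]<.3];print(n,round(np.percentile(X[:,2],98),4))
E
```

```text
[0.4109 0.2266 0.3694]
tin 0.0861
garlic 0.0608
jar 0.1124
mill 0.2162
lemon 0.069
lowtin 0.0588
onion 0.0815
```

View pics/s4c.png

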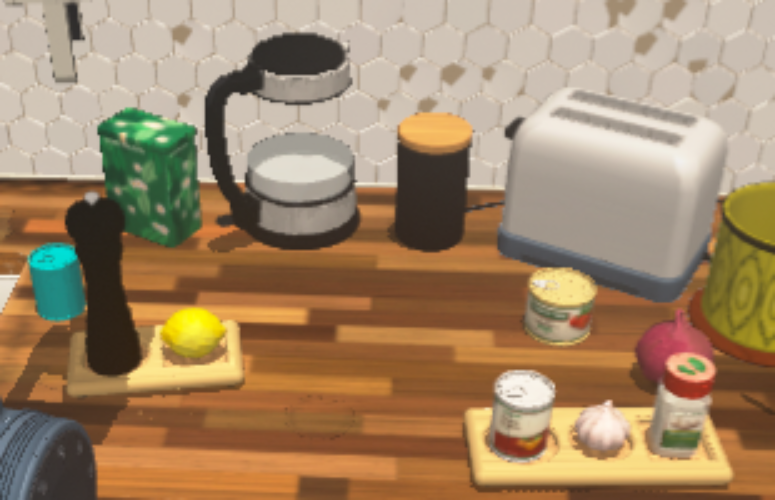

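The view shows all five things upright and seated: mill (110,290), lemon (193,333), tin (523,415), garlic (602,430) and jar (685,405). Their tops are at the heights expected on the recess floors. The low tin and onion have not moved.

```bash
python3 -c "
from plant import env
print(env.sign_off())"
```

```text
the job is handed in; nothing more can be done
None
```

The job is handed in: the tall tin, garlic and spice jar are seated on the sauce board, the pepper mill and lemon on the fish board, and the low tin and onion were left where they were, all in about 52 s of robot time.

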